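# Fill the cryo canister with its last two tubes

### The job

Take the two sample tubes out of the sloping rack and pack them upright, caps up, into the round blue canister with the five tubes already there, working the others aside to make room, until all seven stand close together on the canister's floor. Leave the five in the canister while you do it, and do not disturb the plug, the gas alarm or the bottle.

Things in the scene. Friction and masses are not known exactly. Their poses are not given: they have to be found in the camera images.
- canister: Fixed upright round blue canister, open at the top: bore 62 mm, wall 3 mm, rim 88 mm above the bench, on a steel foot disc 96 mm across, 4 mm thick. Origin: on its axis at bench level, z up. The bore just takes seven tubes, one in the middle and six round it, with about 2 mm of play in all. Fingers do not fit between packed tubes: let go above the other tops, then push the tube home.
- canister_floor (a point): Centre of the canister's inner floor, 7 mm above the bench, z up. A tube standing on it has its top 107 mm above the bench, 19 mm above the rim. The five tubes stand loose, one in the middle, four round it roughly a quarter turn apart, so no gap (7 to 12 mm) is wide enough for a tube; the tapered foot of another tube can wedge them aside.
- rack: Fixed sloping rack: a 50 x 150 x 45 mm aluminium plate between white cheeks, its two bores leaning 26 degrees from vertical, mouths towards the rack's own -x (the robot's side). Bores 21.5 mm wide, 38 mm deep, 76 mm apart along the rack's y. Origin: centre of the underside at bench level.
- tube_a: Sample tube, white, grey cap, 20 mm diameter, 100 mm tall, about 30 g; flat foot 12 mm across, tapering out to 20 mm over the lowest 9 mm; the cap narrows over its top 7 mm to a flat top 12 mm across. Origin: centre of the foot; z along the tube to the cap. All seven are alike. At the start in the rack's bore on its -y side, leaning 26 to 30 degrees, 62 mm of it sticking out.
- tube_b: Sample tube, white, grey cap, 20 mm diameter, 100 mm tall, about 30 g; flat foot 12 mm across, tapering out to 20 mm over the lowest 9 mm; the cap narrows over its top 7 mm to a flat top 12 mm across. Origin: centre of the foot; z along the tube to the cap. All seven are alike. At the start in the rack's bore on its +y side, leaning 26 to 30 degrees, 62 mm of it sticking out.
- tube_1: Sample tube, white, grey cap, 20 mm diameter, 100 mm tall, about 30 g; flat foot 12 mm across, tapering out to 20 mm over the lowest 9 mm; the cap narrows over its top 7 mm to a flat top 12 mm across. Origin: centre of the foot; z along the tube to the cap. All seven are alike. At the start standing in the middle of the canister.
- tube_2: Sample tube, white, grey cap, 20 mm diameter, 100 mm tall, about 30 g; flat foot 12 mm across, tapering out to 20 mm over the lowest 9 mm; the cap narrows over its top 7 mm to a flat top 12 mm across. Origin: centre of the foot; z along the tube to the cap. All seven are alike. At the start standing in the canister near its wall.
- tube_3: Sample tube, white, grey cap, 20 mm diameter, 100 mm tall, about 30 g; flat foot 12 mm across, tapering out to 20 mm over the lowest 9 mm; the cap narrows over its top 7 mm to a flat top 12 mm across. Origin: centre of the foot; z along the tube to the cap. All seven are alike. At the start standing in the canister near its wall.
- tube_4: Sample tube, white, grey cap, 20 mm diameter, 100 mm tall, about 30 g; flat foot 12 mm across, tapering out to 20 mm over the lowest 9 mm; the cap narrows over its top 7 mm to a flat top 12 mm across. Origin: centre of the foot; z along the tube to the cap. All seven are alike. At the start standing in the canister near its wall.
- tube_5: Sample tube, white, grey cap, 20 mm diameter, 100 mm tall, about 30 g; flat foot 12 mm across, tapering out to 20 mm over the lowest 9 mm; the cap narrows over its top 7 mm to a flat top 12 mm across. Origin: centre of the foot; z along the tube to the cap. All seven are alike. At the start standing in the canister near its wall.
- plug: Bystander: blue stepped neck plug lying on the bench, 90 mm across, 45 mm high. Origin: centre of underside.
- gas_alarm: Bystander: yellow hand-held gas alarm lying flat, 62 x 110 x 30 mm. Origin: centre of underside.
- bottle: Bystander: white bottle, 64 mm across, 150 mm tall. Origin: centre of underside.

How it is judged:
By the outcome, as a careful person would: the job done as asked, in the order asked, and still so for the second after the job is handed in, with the robot touching nothing.
It also fails if it takes over 72 s, if anything falls off the work surface, if the arm or the gripper's body presses on something with over 40 N, if the wrist force passes 120 N, or if a joint passes its speed limit or range.

### The arm

A 7-joint arm with a two-finger parallel gripper is mounted at the origin on the work surface. World frame = base frame: x ahead of the robot, y to its left, z up, the work surface at z = 0. Lengths are in m, angles in rad, forces in N, time in s.
With the tool pointing down it reaches from about 0.4 to 0.85 m from the base axis. Payload 10.4 kg.
Tool frame: the origin (TCP) lies on the centre line of the jaws, within the pads' length; the fingertips stand 8 mm ahead of it and the grasp point (between the pads) lies 11 mm behind it (r.finger_overhang is the distance from the TCP to the fingertips, in m); z points along the fingers, y is the line along which they close (so a half turn about z gives the same grasp; the last joint's range is limited). The gripper opens to 87 mm and grips with 3 to 60 N. Pads are 19 mm wide; open, the fingers measure 117 mm over their backs; the gripper's body (75 mm by 190 mm) begins 51 mm behind the grasp point.
Start: joints at [1.124, 0.332, -0.065, 1.46, 0.022, 1.35, -0.088], TCP at [0.257, -0.57, 0.231] pointing down, gripper open.
Joint ranges: [-2.6, 2.6], [-0.5, 2.12], [-1.47, 1.34], [0.16, 2.42], [-1.27, 4.41], [0.06, 2.06], [-2.6, 2.6]. Speed limits (rad/s): [2.22, 2.22, 2.79, 2.79, 3.14, 3.14, 3.14].

### API

Orientations are given as a unit quaternion [x, y, z, w].
In Python, from bench import r, vision gives the robot as it stands.
- The arm moves only by the tool drive_tool, never from a script. Its argument "series" is a list of rows, each a list of 2 entries, a list of its own where there are three numbers: the shift along the world's x, y, z in cm, then the turn about the world's z in degrees. A call has exactly 10 rows; each row shifts and turns the commanded pose from where the row before left it; what a row does not reach is not made up. A row lasts 1/8 s, in which the tool goes at most 62.5 mm and 10.7 degrees, less where a joint would pass 70% of its speed; a pose out of reach is approached as far as the arm can. A call with a gripper value outside its range is refused whole. "hand" is the closure, from 0 (fully open) to 1 (shut), set as the call begins (left out, the last holds). The fingers move at their own pace and stop on an object; "newtons" is the grip in N (left out, the last holds). Time passes only in rows, so rows that do not move let the fingers close, or fill a call up. It gives the time, the measured TCP pose, the force, the opening and the grip force at its end, in the units of the state.
- r.read_state(): the state, without advancing time (a new reading comes with each control period).
- vision.camera(name): name is "scene" or "top" or "wrist"; returns a dict with "color" (384x512x3 uint8, red, green, blue), "intrinsics" (3x3 intrinsics, pixels), "R" (3x3) and "t" (3): a world point X has camera coordinates R X + t; the wrist camera has in their place "mount" (4x4, takes a point from camera to tool coordinates, whose origin is the TCP and whose axes are the flange's). Camera axes: x right, y down, z forward; pixel columns grow to the right and rows downward; lengths in m; the calibration is good to about 2 mm. A picture is of the moment at which its call begins: read the wrist's pose just before it. There is no depth.
- r.close_job(): hands the job in; it is judged then, once.
The state is a dict: "time": time; "joint_positions": joint angles; "joint_vel": joint speeds; "joint_torque": joint torques, N m; "ee_pos": TCP position; "eef_rot": TCP orientation; "ft_force": force on the tool from outside, world axes, zero at the start; "torque": the same for the moment, N m; "width": finger opening in m; "grip_force": force on a finger pad.
Only numpy, scipy, OpenCV 4.12 (cv2) and the standard library are available. Lean on these libraries where they do the work, as an engineer would, in place of code of your own. Each camera call takes 0.05 s, during which the arm holds its last target. There are 200 camera calls.

## Working session

There is one attempt and no reset: what is moved stays moved. The work goes in short steps, Python scripts to look and compute and a tool call to move; the robot and the scene stay as the last step left them, time stands still between calls to the robot, and variables do not carry over. Pictures are saved under pics/ and viewed, at most 10 in all, crops included, and the job is handed in when it is done.

Besides the shell and the picture viewer there is one more tool, called after "Call:" as name(argument=value, ...) on one line, values as JSON. drive_tool: Moves the arm, as the interface text tells. Its arguments: {"type":"object","properties":{"series":{"type":"array"},"hand":{"type":"number"},"newtons":{"type":"number"}},"required":["series"]}

```bash
ls; mkdir -p pics
python3 - <<'E'
from bench import r, vision
import cv2,numpy as np,pickle
s=r.read_state(); print({k:np.round(v,3) for k,v in s.items()}, r.finger_overhang)
for n in ["scene","top"]:
    c=vision.camera(n); pickle.dump(c,open(f'{n}.pkl','wb'))
    cv2.imwrite(f'pics/{n}0.png',c['color'][:,:,::-1])
    print(n,c['intrinsics'].tolist(),np.round(-c['R'].T@c['t'],3),np.round(c['R'],3).tolist())
a=cv2.imread('pics/scene0.png');b=cv2.imread('pics/top0.png')
E
```

```text
pics
{'time': np.float64(0.0), 'joint_positions': array([ 1.124,  0.333, -0.065,  1.461,  0.022,  1.35 , -0.089]), 'joint_vel': array([ 0.002,  0.001,  0.   ,  0.001, -0.   ,  0.001, -0.001]), 'joint_torque': array([ 0.0000e+00, -6.2325e+01,  2.5000e-02, -3.8989e+01, -6.1000e-02,
        4.0000e-02,  0.0000e+00]), 'ee_pos': array([ 0.257, -0.569,  0.23 ]), 'eef_rot': array([ 0.978,  0.21 , -0.   , -0.001]), 'ft_force': array([ 0.476,  1.231, -0.193]), 'torque': array([ 0.005, -0.033,  0.005]), 'grip_force': np.float64(0.0), 'width': np.float64(0.087)} 0.008
scene [[405.9632792476639, 0.0, 253.0379571715359], [0.0, 405.9632792476639, 192.30893977365687], [0.0, 0.0, 1.0]] [1.102 0.535 0.9  ] [[-0.653, 0.758, 0.005], [0.579, 0.503, -0.641], [-0.488, -0.416, -0.767]]
top [[452.2042223115834, 0.0, 256.84534587503015], [0.0, 452.2042223115834, 195.9124557370786], [0.0, 0.0, 1.0]] [0.448 0.076 1.031] [[0.01, -1.0, -0.021], [-0.992, -0.007, -0.125], [0.124, 0.022, -0.992]]
```

View pics/scene0.png

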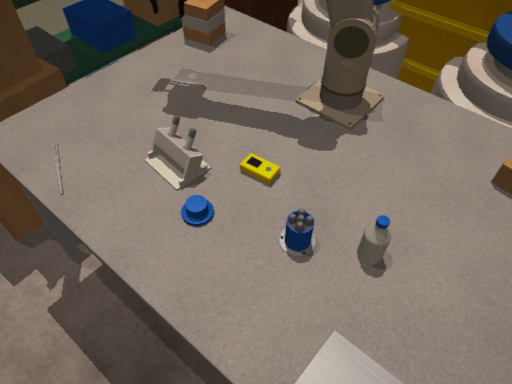

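View pics/top0.png

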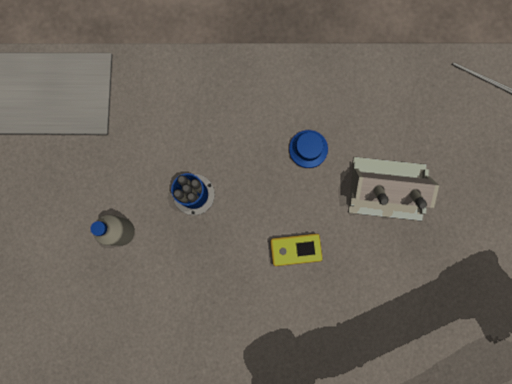

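The scene view shows the rack near (178,155), the canister at (299,232), the alarm, plug and bottle. In the top view the canister is at (188,190), and the tube caps are near (380,193) and (418,200). I'll enlarge both.

Run:
```python
import cv2,numpy as np
t=cv2.imread('pics/top0.png');s=cv2.imread('pics/scene0.png')
def crop(im,x,y,w,h,f): return cv2.resize(im[y:y+h,x:x+w],None,fx=f,fy=f,interpolation=cv2.INTER_CUBIC)
A=crop(t,345,150,100,75,4);B=crop(t,160,165,66,50,6);C=crop(s,140,110,80,80,4);D=crop(s,270,200,60,60,5)
W=np.zeros((600,800,3),np.uint8)
for im,x,y in((A,0,0),(B,400,0),(C,0,300),(D,400,300)):
    im=im[:300,:400]; W[y:y+im.shape[0],x:x+im.shape[1]]=im
W=cv2.convertScaleAbs(W,alpha=1.5); cv2.imwrite('pics/crops0.png',W)
```

```text
(no output)
```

View pics/crops0.png

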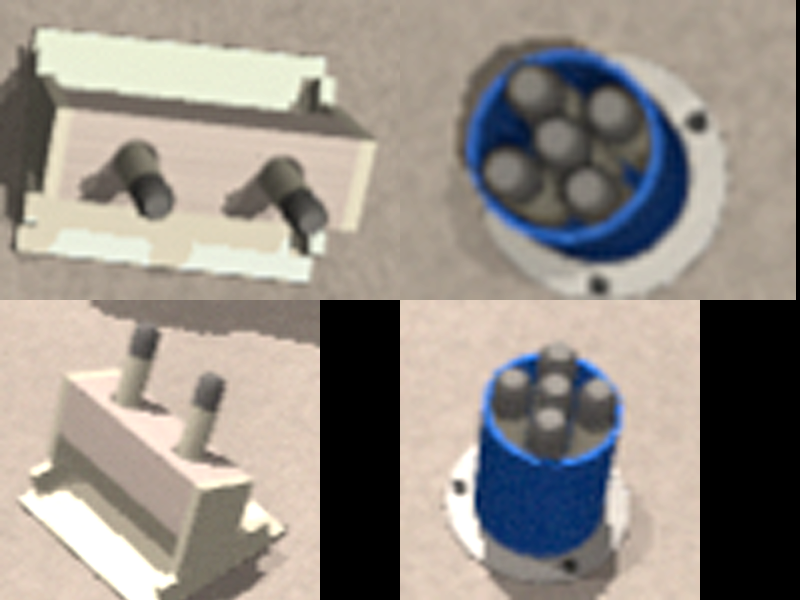

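The caps and rim are clear in the crops. Next I triangulate them from both views.

```bash
cat > h.py <<'E'
import numpy as np,pickle,cv2
T=pickle.load(open('top.pkl','rb'));S=pickle.load(open('scene.pkl','rb'))
def px(u,v,x0,y0,f,X,Y): return ((u-X+.5)/f-.5+x0,(v-Y+.5)/f-.5+y0)
def P(c): return c['intrinsics']@np.c_[c['R'],c['t']]
def tri(a,b,ca=T,cb=S):
    X=cv2.triangulatePoints(P(ca),P(cb),np.array(a,float),np.array(b,float)).ravel();return X[:3]/X[3]
def onz(a,z,c=T):
    d=c['R'].T@np.linalg.solve(c['intrinsics'],[*a,1]);o=-c['R'].T@c['t'];return o+d*(z-o[2])/d[2]
E
python3 - <<'E'
from h import *
np.set_printoptions(precision=4,suppress=True)
A=lambda u,v:px(u,v,345,150,4,0,0)
B=lambda u,v:px(u,v,160,165,6,400,0)
C=lambda u,v:px(u,v,140,110,4,0,300)
D=lambda u,v:px(u,v,270,200,5,400,300)
print('b tip',tri(A(154,199),C(209,381)),'base',tri(A(135,160),C(200,458)))
print('a tip',tri(A(313,219),C(145,333)),'base',tri(A(278,172),C(130,403)))
print('can',tri(B(565,148),D(551,408)),onz(B(565,148),.088),onz(D(551,408),.088,S))
for q in((535,88),(612,106),(562,138),(510,168),(588,186)): print('top',onz(B(*q),.107))
for q in((557,352),(512,378),(599,390),(549,414),(554,379)): print('scene',onz(D(*q),.107,S))
# rack front-top corners
for q in((55,105),(375,138)): print('rack',onz(A(*q),.045))
for q in((35,30),(325,60),(20,250),(312,280)): print('cheek',onz(A(*q),.01))
E
```

```text
b tip [ 0.5557 -0.1546  0.1379] base [ 0.58   -0.1557  0.0821]
a tip [ 0.5465 -0.2335  0.1323] base [ 0.5751 -0.2309  0.0862]
can [0.5797 0.244  0.0891] [0.5794 0.2448 0.088 ] [0.5795 0.2429 0.088 ]
top [0.5977 0.2525 0.107 ]
top [0.5916 0.2256 0.107 ]
top [0.5803 0.2426 0.107 ]
top [0.5697 0.2603 0.107 ]
top [0.5636 0.2331 0.107 ]
scene [0.5625 0.2318 0.107 ]
scene [0.5897 0.2247 0.107 ]
scene [0.5678 0.261  0.107 ]
scene [0.5952 0.2512 0.107 ]
scene [0.5768 0.2405 0.107 ]
rack [ 0.6178 -0.1248  0.045 ]
rack [ 0.6007 -0.2987  0.045 ]
cheek [ 0.6673 -0.1213  0.01  ]
cheek [ 0.6509 -0.2855  0.01  ]
cheek [ 0.5408 -0.1108  0.01  ]
cheek [ 0.5253 -0.2737  0.01  ]
```

Call:
drive_tool(series=[[[3.0,4.1,-0.2],-3],[[3.0,4.1,-0.2],-3],[[3.0,4.1,-0.2],-3],[[3.0,4.1,-0.2],-3],[[3.1,4.1,-0.2],-3],[[3.1,4.1,-0.2],-3],[[3.1,4.2,-0.2],-3],[[3.1,4.2,-0.2],-3],[[3.0,4.2,-0.2],-3],[[3.1,4.1,-0.2],-3]], hand=0, newtons=15)

```text
time: 1.35
ee_pos: [0.5626, -0.1553, 0.2103]
eef_rot: [0.999, -0.051, -0.0, 0.0]
ft_force: [-0.1, 0.0, 0.4]
width: 0.0872
grip_force: 0.0
```

Run:
```python
from bench import r, vision
import cv2,numpy as np,pickle
s=r.read_state(); c=vision.camera("wrist"); c['s']=s; pickle.dump(c,open('wrist.pkl','wb'))
print(np.round(s['ee_pos'],4),np.round(s['eef_rot'],4),c['intrinsics'].tolist(),np.round(c['mount'],3).tolist())
cv2.imwrite('pics/w0.png',c['color'][:,:,::-1])
```

```text
[ 0.5626 -0.1553  0.2103] [ 9.987e-01 -5.090e-02 -2.000e-04  1.000e-04] [[323.82305789316604, 0.0, 254.35897343760413], [0.0, 323.82305789316604, 195.88913791013098], [0.0, 0.0, 1.0]] [[0.0, -0.968, -0.253, 0.068], [1.0, 0.0, 0.001, -0.001], [-0.001, -0.253, 0.968, -0.154], [0.0, 0.0, 0.0, 1.0]]
```

View pics/w0.png

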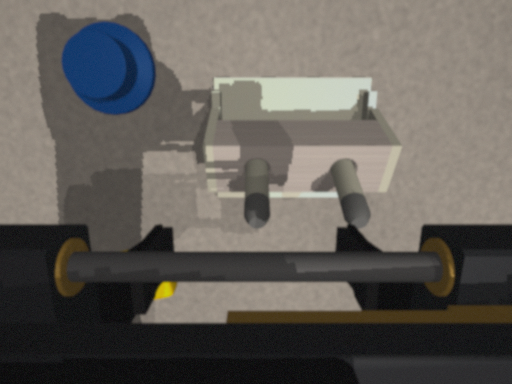

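The wrist view shows tube_b's tip at about (257,215) with its base at (257,166), and tube_a's tip at about (357,213). The jaws are square to the rack.

```bash
cat >> h.py <<'E'
from scipy.spatial.transform import Rotation as Ro
def wray(c,a,z):
    s=c['s'];M=np.eye(4);M[:3,:3]=Ro.from_quat(s['eef_rot']).as_matrix();M[:3,3]=s['ee_pos'];M=M@c['mount']
    d=M[:3,:3]@np.linalg.solve(c['intrinsics'],[*a,1]);o=M[:3,3];return o+d*(z-o[2])/d[2]
E
python3 - <<'E'
from h import *
c=pickle.load(open('wrist.pkl','rb'))
print(wray(c,(257,214),.136),wray(c,(357,213),.136),wray(c,(257,165),.082),wray(c,(343,165),.082))
print(wray(c,(210,138),.1)-wray(c,(392,138),.1))
E
```

```text
[ 0.55691744 -0.15632554  0.136     ] [ 0.55018096 -0.22988814  0.136     ] [ 0.58450409 -0.15955544  0.082     ] [ 0.57683269 -0.23475292  0.082     ]
[0.01487168 0.14588515 0.        ]
```

Call:
drive_tool(series=[[[0,-0.1,-1.2],0],[[0,-0.1,-1.3],0],[[0,0,-1.3],0],[[0,0,-1.3],0],[[0,0,-1.3],0],[[0,0,-1.3],0],[[0,0,-1.2],0],[[0,0,-1.0],0],[[0,0,0],0],[[0,0,0],0]], hand=0.4)

```text
time: 2.65
ee_pos: [0.5623, -0.1588, 0.112]
eef_rot: [0.999, -0.05, 0.0, 0.0]
ft_force: [-0.2, -0.5, -0.8]
width: 0.0523
grip_force: 0.0
```

Call:
drive_tool(series=[[[0,0,0],0],[[0,0,0],0],[[0,0,0],0],[[0,0,0],0],[[0,0,0],0],[[0,0,0],0],[[0,0,0],0],[[0,0,0],0],[[0,0,0],0],[[0,0,0],0]], hand=1, newtons=12)

```text
time: 3.9
ee_pos: [0.5621, -0.1586, 0.1116]
eef_rot: [0.999, -0.05, 0.0, -0.0]
ft_force: [0.4, 3.4, 0.4]
width: 0.0196
grip_force: 12.0
```

Call:
drive_tool(series=[[[-0.2,0.0,0.4],0],[[-0.2,0.0,0.4],0],[[-0.3,0.1,0.5],0],[[-0.3,0.0,0.5],0],[[-0.2,0.0,0.5],0],[[-0.2,0.0,0.4],0],[[0,0,0],0],[[0.5,0,0.3],0],[[0.5,0,0.2],0],[[0.5,-0.1,0.2],0]])

```text
time: 5.15
ee_pos: [0.5633, -0.1586, 0.1457]
eef_rot: [0.999, -0.05, -0.0, -0.0]
ft_force: [-3.1, 0.6, 3.0]
width: 0.0196
grip_force: 12.0
```

Call:
drive_tool(series=[[[0.5,0,0.2],0],[[0.5,-0.1,0.1],0],[[0.5,0,0.1],0],[[0.5,-0.1,0],0],[[0.4,0,0],0],[[0.4,-0.1,0],0],[[0.3,0,0],0],[[0.2,0,0],0],[[0,0,0],0],[[0,0,0],0]])

```text
time: 6.4
ee_pos: [0.596, -0.1618, 0.1495]
eef_rot: [0.999, -0.05, 0.0, 0.0]
ft_force: [-0.7, 1.3, 1.2]
width: 0.0197
grip_force: 12.0
```

Run:
```python
from bench import r, vision
import cv2,numpy as np,pickle
I=[]
for n,(x,y,w,h) in dict(scene=(140,90,80,100),top=(345,140,80,100)).items():
    c=vision.camera(n)['color'][:,:,::-1]
    I.append(cv2.resize(c[y:y+h,x:x+w],None,fx=5,fy=5,interpolation=cv2.INTER_CUBIC))
cv2.imwrite('pics/b1.png',cv2.convertScaleAbs(np.hstack(I),alpha=1.4))
```

```text
(no output)
```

View pics/b1.png

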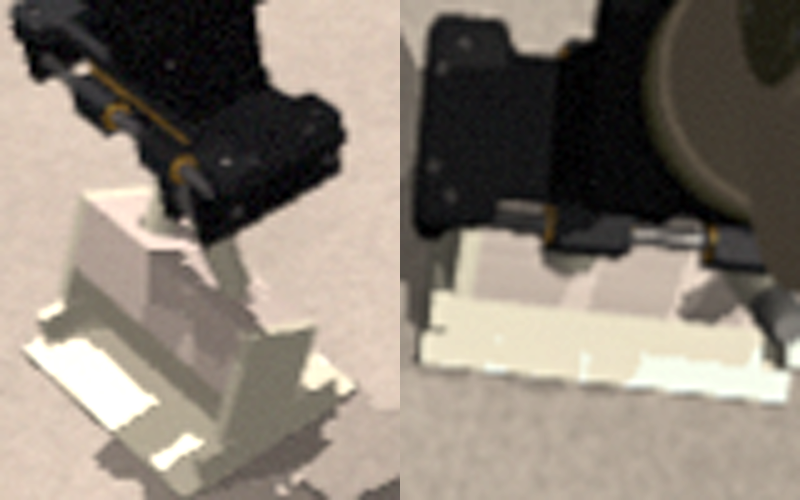

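Tube_b is gripped with its foot still in the bore, at crop (250,297). The tube at (225,265) has turned a little past upright, with the top now towards +x. I'll lower it slightly, draw the hand back against the bore's lip, lift out and check.

Call:
drive_tool(series=[[[0,0,-0.3],0],[[0,0,-0.3],0],[[-0.3,0,0],0],[[-0.4,0,0],0],[[-0.4,0.1,0],0],[[-0.1,0,0.2],0],[[-0.2,0,1.2],0],[[0,0,2.5],0],[[0,0,3.5],0],[[0,0,0],0]])

```text
time: 7.75
ee_pos: [0.5831, -0.1612, 0.2211]
eef_rot: [0.999, -0.05, 0.002, 0.001]
ft_force: [0.4, -0.6, -0.7]
width: 0.0197
grip_force: 12.0
```

Run:
```python
from bench import r, vision
from h import *
s=r.read_state();g=s['ee_pos']+[0,0,.011]
I=[]
c=vision.camera('scene')['color'][:,:,::-1]
for n,(x,y,w,h) in dict(scene=(150,60,80,100)).items():
    I.append(cv2.resize(c[y:y+h,x:x+w],None,fx=6,fy=6,interpolation=cv2.INTER_CUBIC))
im=cv2.convertScaleAbs(np.hstack(I),alpha=1.4)
cv2.imwrite('pics/b2.png',im)
for a in(-10,-5,0,5,10):
    f=g+.085*np.array([-np.sin(np.radians(a)),0,-np.cos(np.radians(a))]);p=P(S)@[*f,1];p=p[:2]/p[2];print(a,(p-[150,60])*6)
```

```text
-10 [174.50342394 442.71372064]
-5 [186.68003792 436.14296058]
0 [198.67499715 428.50211786]
5 [210.41473364 419.85026057]
10 [221.82845897 410.25028795]
```

View pics/b2.png

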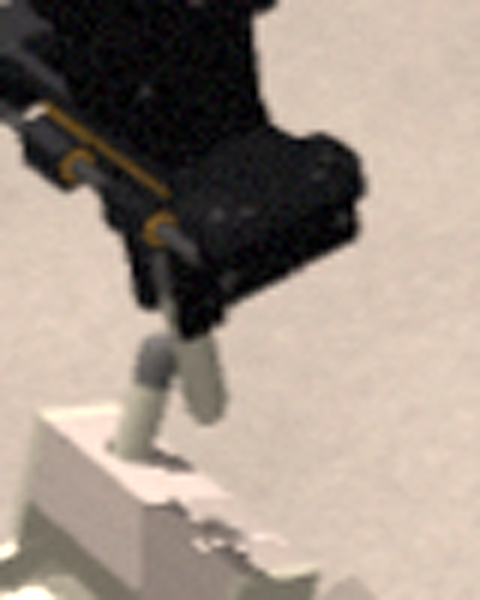

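Tube_b hangs free with its foot at crop (208,414), which is about 4–5° past upright, foot towards −x by about 6 mm. That is good enough. I'll move to the canister and check foot against gap with the wrist camera.

Call:
drive_tool(series=[[[0.1,3.5,0],0],[[0.1,4.9,0],0],[[0.1,5.0,0],0],[[0.1,5.0,0],0],[[0.1,5.0,0],0],[[0.1,5.0,-0.3],0],[[0.1,5.0,-0.3],0],[[0,4.9,-0.3],0],[[0,4.0,-0.3],0],[[0,0,-0.3],0]])

```text
time: 9.05
ee_pos: [0.587, 0.2661, 0.2012]
eef_rot: [0.999, -0.047, -0.001, -0.0]
ft_force: [0.2, -0.5, -0.3]
width: 0.0195
grip_force: 12.0
```

```bash
cat >> h.py <<'E'
def wshot(out,x=130,y=100,w=250,h=180,f=3):
    from bench import r, vision
    s=r.read_state();c=vision.camera('wrist');c['s']=s;pickle.dump(c,open('wrist.pkl','wb'))
    im=c['color'][y:y+h,x:x+w,::-1];cv2.imwrite(out,cv2.convertScaleAbs(cv2.resize(im,None,fx=f,fy=f,interpolation=cv2.INTER_CUBIC),alpha=1.5))
    print(np.round(s['ee_pos'],4),np.round(s['ft_force'],1))
E
python3 -c "
from h import *
wshot('pics/c1.png')"
```

```text
[0.587  0.2661 0.2012] [ 0.2 -0.5 -0.3]
```

View pics/c1.png

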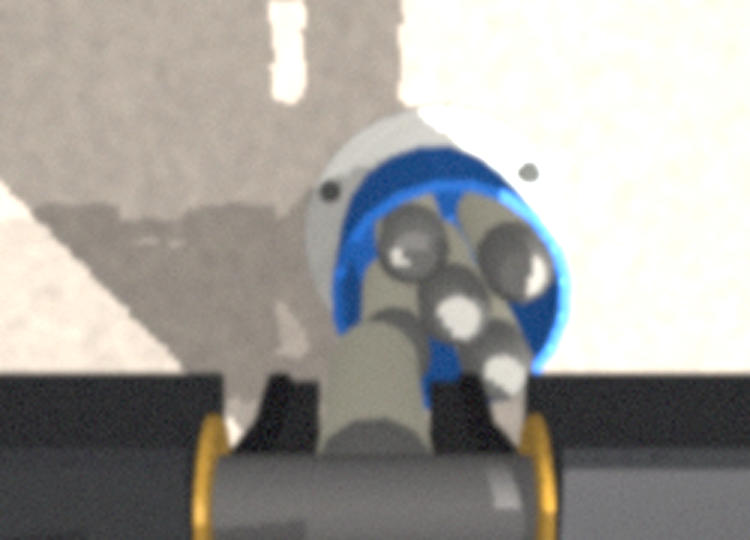

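The wrist crop shows caps at (408,248), (520,262), the middle one at (458,310) and (500,372). The held tube runs from (375,440) to its foot end near (372,320), partly hiding the fourth ring tube. I compare this with projections of a tilted tube.

Run:
```python
from h import *
c=pickle.load(open('wrist.pkl','rb'));s=c['s']
M=np.eye(4);M[:3,:3]=Ro.from_quat(s['eef_rot']).as_matrix();M[:3,3]=s['ee_pos'];M=M@c['mount'];W=np.linalg.inv(M)
def pr(X):
    q=(W[:3,:3]@X.T).T+W[:3,3];q=(c['intrinsics']@q.T).T;q=q[:,:2]/q[:,2:];return (q-[130,100]+.5)*3-.5
g=s['ee_pos']+[0,0,.011];t=np.linspace(0,2*np.pi,60)
for a in(-4,0,4,8):
    a=np.radians(a);u=np.array([np.sin(a),0,np.cos(a)]);e1=np.array([np.cos(a),0,-np.sin(a)]);e2=np.array([0,1,0])
    o=[]
    for L,rad in((.0,.006),(.009,.010)):
        C=g-(.085-L)*u; Q=pr(C+rad*(np.outer(np.cos(t),e1)+np.outer(np.sin(t),e2)));o+=[Q[:,1].min().round(),Q[:,0].min().round(),Q[:,0].max().round()]
    print(np.degrees(a).round(),o,(g-.085*u).round(4))
I=lambda u,v:((u+.5)/3-.5+130,(v+.5)/3-.5+100)
for n,q in dict(P2=(408,244),P3=(516,262),mid=(457,310),P5=(501,374)).items(): print(n,wray(c,I(*q),.107).round(4))
```

```text
-4.0 [np.float64(274.0), np.float64(349.0), np.float64(398.0), np.float64(270.0), np.float64(331.0), np.float64(417.0)] [0.5929 0.2661 0.1274]
0.0 [np.float64(297.0), np.float64(351.0), np.float64(400.0), np.float64(291.0), np.float64(334.0), np.float64(418.0)] [0.587  0.2661 0.1272]
4.0 [np.float64(320.0), np.float64(354.0), np.float64(403.0), np.float64(312.0), np.float64(336.0), np.float64(420.0)] [0.581  0.2661 0.1274]
8.0 [np.float64(344.0), np.float64(356.0), np.float64(405.0), np.float64(334.0), np.float64(338.0), np.float64(422.0)] [0.5751 0.2661 0.128 ]
P2 [0.601  0.2564 0.107 ]
P3 [0.5935 0.2286 0.107 ]
mid [0.5819 0.2449 0.107 ]
P5 [0.5629 0.2344 0.107 ]
```

Call:
drive_tool(series=[[[0.4,-0.1,-0.3],0],[[0.3,-0.1,-0.3],0],[[0,0,-0.4],0],[[0,0,-0.4],0],[[0,0,-0.4],0],[[0,0,-0.3],0],[[0,0,-0.3],0],[[0,0,-0.3],0],[[0,0,-0.3],0],[[0,0,0],0]], newtons=20)

```text
time: 10.35
ee_pos: [0.5974, 0.2614, 0.1758]
eef_rot: [0.999, -0.05, 0.002, -0.001]
ft_force: [-0.6, -0.8, 16.6]
width: 0.0192
grip_force: 20.0
```

```bash
python3 -c "
from h import *
wshot('pics/c2.png')"
```

```text
[0.5974 0.2614 0.1758] [-0.6 -0.8 16.6]
```

View pics/c2.png

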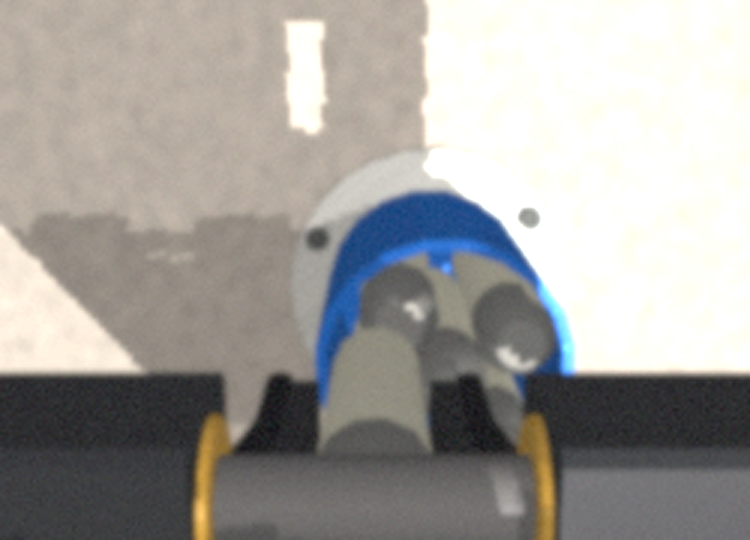

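The foot is landing on the cap at crop (400,300), with 16.6 N upward. I'll lift a little, shift it towards −x/+y and lower again.

Call:
drive_tool(series=[[[0,0,0.5],0],[[-0.2,0.1,0.3],0],[[-0.2,0.1,0],0],[[0,0,0],0],[[0,0,-0.3],0],[[0,0,-0.3],0],[[0,0,-0.2],0],[[0,0,-0.2],0],[[0,0,-0.2],0],[[0,0,0],0]])

```text
time: 11.65
ee_pos: [0.592, 0.2622, 0.1684]
eef_rot: [0.999, -0.05, -0.0, 0.0]
ft_force: [-0.0, 0.6, -0.5]
width: 0.0194
grip_force: 20.0
```

Run:
```python
from h import *
wshot('pics/c3.png')
c=pickle.load(open('wrist.pkl','rb'));s=c['s']
M=np.eye(4);M[:3,:3]=Ro.from_quat(s['eef_rot']).as_matrix();M[:3,3]=s['ee_pos'];W=np.linalg.inv(M@c['mount'])
def pr(X):
    q=(W[:3,:3]@X.T).T+W[:3,3];q=(c['intrinsics']@q.T).T;q=q[:,:2]/q[:,2:];return (q-[130,100]+.5)*3-.5
g=s['ee_pos']+[0,0,.011];t=np.linspace(0,2*np.pi,60)
im=cv2.imread('pics/c3.png')
def circ(C,rad,col,a=0):
    a=np.radians(a);Q=pr(C+rad*(np.outer(np.cos(t),[np.cos(a),0,-np.sin(a)])+np.outer(np.sin(t),[0,1,0])));cv2.polylines(im,[Q.astype(int)],True,col,1)
for a,col in((0,(0,0,255)),(5,(0,255,0))):
    u=np.array([np.sin(np.radians(a)),0,np.cos(np.radians(a))])
    circ(g-.085*u,.006,col,a);circ(g-.076*u,.010,col,a)
for p in((599.5,255),(593.5,228.5),(581.5,245),(571.8,264),(565,235)): circ(np.array([p[0]/1e3,p[1]/1e3,.107]),.006,(255,0,255))
circ(np.array([.5825,.246,.088]),.031,(0,255,255))
cv2.imwrite('pics/c3.png',im)
```

```text
[0.592  0.2622 0.1684] [-0.   0.6 -0.5]
```

View pics/c3.png

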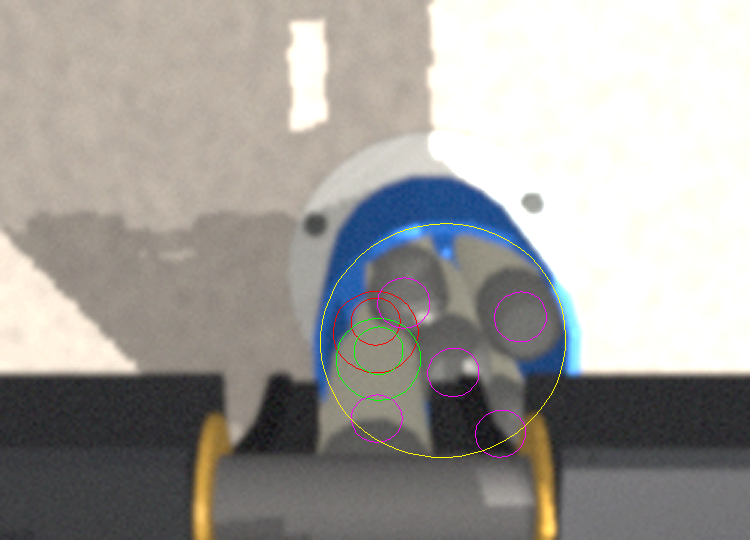

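The foot is in the gap, 13 mm below the tops, with no load. I'll go on down, straightening the tube.

Call:
drive_tool(series=[[[0,0,-0.2],0],[[0,0,-0.2],0],[[-0.1,0,-0.3],0],[[0,0,-0.3],0],[[-0.1,0,-0.3],0],[[0,0,-0.3],0],[[-0.1,0,-0.3],0],[[0,0,-0.3],0],[[0,0,-0.3],0],[[0,0,0],0]])

```text
time: 12.95
ee_pos: [0.5889, 0.2623, 0.1432]
eef_rot: [0.999, -0.05, -0.0, 0.0]
ft_force: [-0.5, 0.5, -0.9]
width: 0.0195
grip_force: 20.0
```

Call:
drive_tool(series=[[[0,0,-0.3],0],[[0,0,-0.3],0],[[-0.1,0,-0.3],0],[[0,0,-0.3],0],[[0,0,-0.3],0],[[0,0,-0.3],0],[[0,0,-0.3],0],[[0,0,-0.2],0],[[0,0,-0.1],0],[[0,0,0],0]])

```text
time: 14.2
ee_pos: [0.5881, 0.2623, 0.1196]
eef_rot: [0.999, -0.05, 0.0, -0.0]
ft_force: [0.9, 1.6, 0.2]
width: 0.0197
grip_force: 20.0
```

Call:
drive_tool(series=[[[0,0,0],0],[[0,0,0],0],[[0,0,0],0],[[0,0,0.2],0],[[0,0,1.0],0],[[0,0,1.3],0],[[0,0,1.3],0],[[0,0,1.2],0],[[0,0,0],0],[[0,0,0],0]], hand=0.6)

```text
time: 15.45
ee_pos: [0.5879, 0.2622, 0.1692]
eef_rot: [0.999, -0.05, -0.0, 0.0]
ft_force: [-0.3, 0.5, -0.2]
width: 0.035
grip_force: 0.0
```

Call:
drive_tool(series=[[[0,0,0],0],[[0,0,0],0],[[0,0,0],0],[[0,0,0],0],[[0,0,-0.4],0],[[0,0,-0.5],0],[[0,0,-0.5],0],[[0,0,-0.5],0],[[0,0,-0.5],0],[[0,0,-0.5],0]], hand=1)

```text
time: 16.7
ee_pos: [0.588, 0.2623, 0.1402]
eef_rot: [0.999, -0.05, -0.0, 0.0]
ft_force: [-0.0, -0.6, -0.2]
width: 0.0
grip_force: 0.0
```

Call:
drive_tool(series=[[[0,0,-0.4],0],[[0,0,-0.4],0],[[0,0,-0.4],0],[[0,0,-0.4],0],[[0,0,-0.3],0],[[0,0,-0.3],0],[[0,0,-0.2],0],[[0,0,-0.1],0],[[0,0,-0.1],0],[[0,0,0],0]])

```text
time: 17.95
ee_pos: [0.5883, 0.2625, 0.1155]
eef_rot: [0.999, -0.05, 0.0, -0.0]
ft_force: [-1.3, -0.8, 8.3]
width: 0.0007
grip_force: 4.2
```

Call:
drive_tool(series=[[[0,0,2],0],[[0,0,5],0],[[0,-2,3.5],0],[[-0.4,-5,0],0],[[-0.4,-5.2,0],0],[[-0.4,-5.2,0],0],[[-0.4,-5.2,0],0],[[-0.4,-5.2,0],0],[[-0.4,-5.2,0],0],[[-0.4,-5.2,0],0]], hand=0.4)

```text
time: 19.2
ee_pos: [0.5597, -0.1214, 0.2206]
eef_rot: [0.999, -0.05, 0.0, 0.0]
ft_force: [0.8, -0.6, -0.1]
width: 0.052
grip_force: 0.0
```

Call:
drive_tool(series=[[[-0.2,-5,0],0],[[-0.2,-4.2,0],0],[[0,-2,-1],0],[[0,0,-2],0],[[0,0,-1.7],0],[[0,0,0],0],[[0,0,0],0],[[0,0,0],0],[[0,0,0],0],[[0,0,0],0]])

```text
time: 20.45
ee_pos: [0.5561, -0.2318, 0.1728]
eef_rot: [0.999, -0.05, 0.0, 0.0]
ft_force: [0.5, -0.1, 1.0]
width: 0.0522
grip_force: 0.0
```

Run:
```python
from h import *
from bench import vision,r
print(r.read_state()['ee_pos'])
# ASCII-free check: scene/top canister crops kept for later; cap blobs by rectified plane z=.107
np.set_printoptions(linewidth=250)
out=[]
for n,c0 in (('top',T),('scene',S)):
    c=vision.camera(n);im=c['color']
    g=np.arange(-40,41)*1e-3
    X=np.array([[.5795+gx,.2435+gy,.107] for gx in g[::-1] for gy in g[::-1]])  # up=+x,right=-y
    q=(c['R']@X.T).T+c['t'];q=(c['intrinsics']@q.T).T;q=(q[:,:2]/q[:,2:]).astype(np.float32)
    m=cv2.remap(im,q[:,0].reshape(81,81),q[:,1].reshape(81,81),cv2.INTER_CUBIC)
    out.append(cv2.resize(m,None,fx=4.5,fy=4.5,interpolation=cv2.INTER_CUBIC)[:,:,::-1])
cv2.imwrite('pics/d1.png',cv2.convertScaleAbs(np.hstack(out),alpha=1.6))
```

```text
[ 0.5561224  -0.23176584  0.17283736]
```

Call:
drive_tool(series=[[[0,0,-1.0],0],[[0,0,-1.3],0],[[0,0,-1.3],0],[[0,0,-1.3],0],[[0,0,-1.2],0],[[0,0,0],0],[[0,0,0],0],[[0,0,0],0],[[0,0,0],0],[[0,0,0],0]])

```text
time: 21.8
ee_pos: [0.5561, -0.2318, 0.1118]
eef_rot: [0.999, -0.05, 0.0, 0.0]
ft_force: [0.9, -0.7, 0.1]
width: 0.0525
grip_force: 0.0
```

Call:
drive_tool(series=[[[0,0,0],0],[[0,0,0],0],[[0,0,0],0],[[0,0,0],0],[[0,0,0],0],[[0,0,0],0],[[0,0,0],0],[[0,0,0],0],[[0,0,0],0],[[0,0,0],0]], hand=1, newtons=12)

```text
time: 23.05
ee_pos: [0.556, -0.2318, 0.1116]
eef_rot: [0.999, -0.05, 0.0, 0.0]
ft_force: [-0.3, -2.0, -0.5]
width: 0.0195
grip_force: 12.0
```

Call:
drive_tool(series=[[[-0.2,0.0,0.4],0],[[-0.2,0.0,0.4],0],[[-0.3,0.1,0.5],0],[[-0.3,0.0,0.5],0],[[-0.2,0.0,0.5],0],[[-0.2,0.0,0.4],0],[[0,0,0],0],[[0.5,0,0.3],0],[[0.5,0,0.2],0],[[0.5,-0.1,0.2],0]])

```text
time: 24.3
ee_pos: [0.5573, -0.2319, 0.1458]
eef_rot: [0.999, -0.05, -0.0, 0.0]
ft_force: [-2.7, -0.7, 3.6]
width: 0.0194
grip_force: 12.0
```

Call:
drive_tool(series=[[[0.5,0,0.2],0],[[0.5,-0.1,0.1],0],[[0.5,0,0.1],0],[[0.3,-0.1,0],0],[[0.1,0,0],0],[[0,0,0],0],[[-0.1,0,0.3],0],[[-0.2,0,1.3],0],[[0,0,3],0],[[0,0,3],0]])

```text
time: 25.55
ee_pos: [0.5731, -0.2335, 0.2273]
eef_rot: [0.999, -0.05, 0.0, -0.0]
ft_force: [0.8, -0.2, 0.1]
width: 0.0194
grip_force: 12.0
```

Run:
```python
from bench import r, vision
from h import *
c=vision.camera('scene');s=r.read_state();c['s']=s;pickle.dump(c,open('sc_a.pkl','wb'))
g=s['ee_pos']+[0,0,.011];print(s['ee_pos'])
# bright tube silhouette versus background: compare with S image (arm absent)
d=np.abs(c['color'].astype(int)-S['color'].astype(int)).sum(2)
for a in(-10,-5,0,5,10):
    u=np.array([np.sin(np.radians(a)),0,np.cos(np.radians(a))]);o=[]
    for L in (0,.02,.03,.04):
        p=P(S)@[*(g-(.085-L)*u),1];o.append((p[:2]/p[2]).round(1).tolist())
    print(a,o)
p=P(S)@[*(g-[0,0,.085]),1];u,v=(p[:2]/p[2]).astype(int)
print(u,v);print(c['color'].sum(2)[v-16:v+10,u-10:u+14]//3)
```

```text
[ 0.57467149 -0.23393673  0.23204902]
-10 [[163.1, 117.8], [162.9, 111.6], [162.8, 108.5], [162.7, 105.3]]
-5 [[165.1, 116.8], [164.5, 110.9], [164.1, 107.9], [163.8, 104.8]]
0 [[167.1, 115.6], [166.0, 110.0], [165.4, 107.1], [164.9, 104.2]]
5 [[169.1, 114.2], [167.5, 108.9], [166.7, 106.2], [165.9, 103.4]]
10 [[171.0, 112.7], [169.0, 107.7], [168.0, 105.2], [167.0, 102.6]]
167 115
[[141 142 142 140 123  88  61   4   1   9   9   9  66  91 121 144 142 141
  142 143 143 143 143 141]
 [144 144 141 140 125  94  62  16   9  11  28  37 104 142 143 142 143 143
  141 142 143 143 144 141]
 [142 141 143 141 128  97  69  44  31  44  65  73 109 141 142 144 142 143
  140 142 142 143 142 143]
 [139 138 139 141 135 109  80  75  77  82  79  71  93 129 141 142 141 141
  142 142 140 141 142 141]
 [141 143 142 142 142 120  79  84  82  81  78  75  88 124 140 139 138 140
  144 143 141 142 144 143]
 [143 141 141 140 142 124  89  83  83  84  79  74  87 120 142 141 140 140
  139 143 142 142 144 142]
 [141 140 139 140 142 127  96  83  84  82  80  75  76 115 145 142 139 142
  142 144 141 140 140 139]
 [142 14
[... 1211 characters left out ...]
42 142 142 143 140 143 142 141 141 144 142 144 142 140 139 140 141
  137 139 139 140 143 143]
 [143 142 142 143 141 142 141 144 144 143 143 143 145 143 143 143 139 140
  140 143 140 140 140 145]
 [146 145 145 144 142 142 141 140 141 142 142 144 141 142 142 141 143 139
  140 140 140 142 144 143]
 [140 143 143 142 141 136 140 140 141 142 142 143 143 142 140 142 140 140
  139 137 137 143 144 142]
 [139 140 140 138 140 139 138 140 143 142 140 140 140 142 141 141 140 139
  139 138 138 140 142 141]
 [138 140 143 139 138 139 138 141 142 143 139 140 141 144 140 140 140 138
  137 138 136 134 136 137]
 [138 142 141 141 142 143 141 142 142 142 142 141 144 143 141 139 142 141
  140 139 138 136 135 138]]
```

Tube_a is out and its silhouette slope in the scene image is 0.15 against 0.19 for a plumb tube, so it is upright within about 2°. Over to the opposite gap on the canister's −y side.

Call:
drive_tool(series=[[[0,3.4,0],0],[[0,5.1,0],0],[[0,5.2,0],0],[[0,5.2,0],0],[[0,5.2,0],0],[[0,5.2,0],0],[[0,5.2,-0.5],0],[[0,5.2,-0.7],0],[[0,4.1,-1.0],0],[[0,2.0,-1.0],0]], newtons=20)

```text
time: 26.85
ee_pos: [0.5723, 0.2276, 0.1941]
eef_rot: [0.999, -0.048, 0.0, -0.001]
ft_force: [0.2, -1.0, -0.2]
width: 0.0192
grip_force: 20.0
```

Run:
```python
from h import *
from bench import vision
vision.camera('scene');vision.camera('scene');vision.camera('scene')
wshot('pics/e.png')
c=pickle.load(open('wrist.pkl','rb'));s=c['s']
M=np.eye(4);M[:3,:3]=Ro.from_quat(s['eef_rot']).as_matrix();M[:3,3]=s['ee_pos'];W=np.linalg.inv(M@c['mount'])
im=cv2.imread('pics/e.png')[90:390,150:750]
e=cv2.resize(im,None,fx=4/3,fy=4/3)[:400,:800]
pic=np.zeros((600,800,3),np.uint8);h=e.shape[0];pic[:h,:e.shape[1]]=e
d=cv2.imread('pics/d1.png');d=cv2.resize(d,(400,200));pic[400:,:400]=d
t=np.linspace(0,2*np.pi,60);g=s['ee_pos']+[0,0,.011]
def pr(X):
    q=(W[:3,:3]@X.T).T+W[:3,3];q=(c['intrinsics']@q.T).T;q=q[:,:2]/q[:,2:];q=(q-[130,100]+.5)*3-.5;return (q-[150,90])*4/3
for L,rad in((.085,.006),(.076,.01)):
    Q=pr(g-[0,0,L]+rad*np.c_[np.cos(t),np.sin(t),0*t]);cv2.polylines(pic,[Q.astype(int)],True,(0,0,255),1)
cv2.imwrite('pics/e2.png',pic)
```

```text
[0.5726 0.225  0.1937] [ 0.3 -0.5 -0.3]
```

View pics/e2.png

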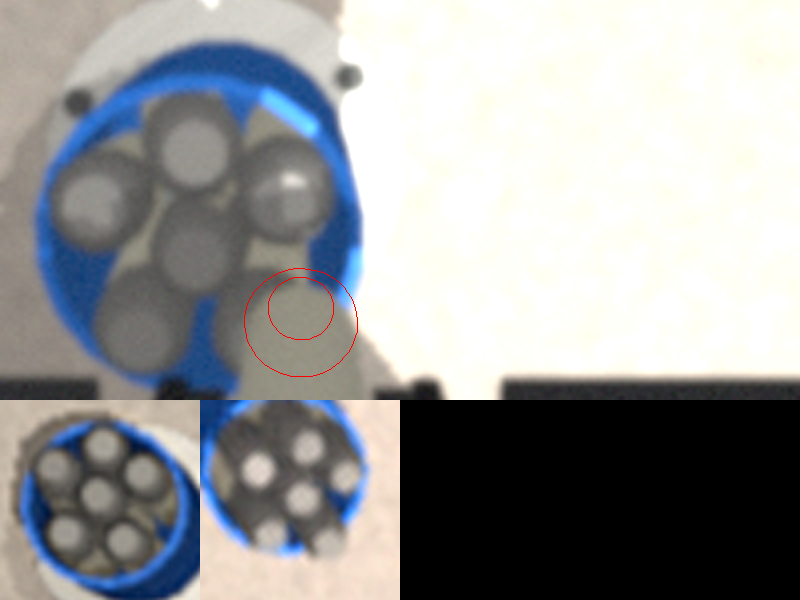

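The last view shows six caps standing: tube_b at (97,198), then (195,155), (285,193), the middle (197,243), (142,328), and one at about (248,315) hidden behind the held tube. The wide gap lies at the lower right, and the held tube's edges match the plumb overlay. I work out the foot target in the wrist frame.

Run:
```python
from h import *
from bench import r
np.set_printoptions(suppress=True)
c=pickle.load(open('wrist.pkl','rb'));print(r.read_state()['ee_pos'].round(4))
I=lambda u,v:((u*.75+150+.5)/3-.5+130,(v*.75+90+.5)/3-.5+100)
R={}
for n,q in dict(b=(95,198),P2=(195,155),P3=(288,192),mid=(196,243),P4=(142,330)).items(): R[n]=wray(c,I(*q),.107);print(n,(R[n]*1e3).round(1))
t={'b':(592.5,261.7),'P2':(601,241.9),'P3':(590.4,225.3),'mid':(580.7,242.7),'P4':(566.1,256.9)}
o=np.mean([R[k][:2]*1e3-t[k] for k in t],0);print('off',o,'P5',np.array([562.9,232.6])+o)
# rim ellipse: leftmost, rightmost, topmost in picture -> rays at z=.088
for q in((38,225),(362,215),(210,75)): print((wray(c,I(*q),.088)*1e3).round(1))
```

```text
[0.5732 0.2237 0.1941]
b [594.4 262.1 107. ]
P2 [600.7 242.3 107. ]
P3 [592.  225.6 107. ]
mid [583.8 244.1 107. ]
P4 [567.5 256.6 107. ]
off [1.55833809 0.41483865] P5 [564.45833809 233.01483865]
[586.3 277.9  88. ]
[581.9 211.5  88. ]
[613.4 239.2  88. ]
```

Call:
drive_tool(series=[[[0.3,0,0],0],[[0,0,-0.2],0],[[0,0,-0.3],0],[[0,0,-0.3],0],[[0,0,-0.3],0],[[0,0,-0.3],0],[[0,0,-0.3],0],[[0,0,-0.3],0],[[0,0,-0.2],0],[[0,0,0],0]])

```text
time: 28.3
ee_pos: [0.576, 0.2243, 0.1714]
eef_rot: [0.999, -0.05, -0.0, 0.0]
ft_force: [-0.1, 0.3, 0.1]
width: 0.0195
grip_force: 20.0
```

Unloaded at foot z ≈ 0.097. Going on.

Call:
drive_tool(series=[[[0,0,-0.3],0],[[0,0,-0.3],0],[[0,0,-0.3],0],[[0,0,-0.3],0],[[0,0,-0.3],0],[[0,0,-0.3],0],[[0,0,-0.3],0],[[0,0,-0.2],0],[[0,0,-0.2],0],[[0,0,0],0]])

```text
time: 29.55
ee_pos: [0.576, 0.2247, 0.1465]
eef_rot: [0.999, -0.05, 0.0, -0.0]
ft_force: [-3.6, 1.2, 2.9]
width: 0.0196
grip_force: 20.0
```

Call:
drive_tool(series=[[[-0.1,0,-0.3],0],[[0,0,-0.3],0],[[0,0,-0.3],0],[[0,0,-0.3],0],[[0,0,-0.3],0],[[0,0,-0.3],0],[[0,0,-0.3],0],[[0,0,-0.3],0],[[0,0,-0.3],0],[[0,0,0],0]])

```text
time: 30.8
ee_pos: [0.5763, 0.2249, 0.1212]
eef_rot: [0.999, -0.05, 0.002, -0.001]
ft_force: [-1.5, 1.4, 11.7]
width: 0.0195
grip_force: 20.0
```

Call:
drive_tool(series=[[[0,0,0],0],[[0,0,0],0],[[0,0,0],0],[[0,0,0.2],0],[[0,0,1.0],0],[[0,0,1.3],0],[[0,0,1.3],0],[[0,0,1.2],0],[[0,0,0],0],[[0,0,0],0]], hand=0.6)

```text
time: 32.05
ee_pos: [0.5749, 0.2242, 0.1692]
eef_rot: [0.999, -0.05, -0.0, 0.0]
ft_force: [0.2, 0.5, 0.0]
width: 0.0345
grip_force: 0.0
```

Call:
drive_tool(series=[[[0,0,0],0],[[0,0,0],0],[[0,0,0],0],[[0,0,0],0],[[0,0,-0.3],0],[[0,0,-0.4],0],[[0,0,-0.4],0],[[0,0,-0.3],0],[[0,0,-0.3],0],[[0,0,-0.2],0]], hand=1)

```text
time: 33.3
ee_pos: [0.5756, 0.225, 0.1521]
eef_rot: [0.999, -0.05, 0.001, -0.001]
ft_force: [-2.3, -1.6, 13.6]
width: 0.0003
grip_force: 6.7
```

Call:
drive_tool(series=[[[0,0,-0.1],0],[[0,0,-0.1],0],[[0,0,-0.1],0],[[0,0,0],0],[[0,0,0],0],[[0,0,0],0],[[0,0,0],0],[[0,0,0],0],[[0,0,0],0],[[0,0,0],0]])

```text
time: 34.55
ee_pos: [0.5757, 0.2252, 0.1497]
eef_rot: [0.999, -0.05, 0.001, -0.001]
ft_force: [-3.9, -0.6, 15.0]
width: 0.0
grip_force: 7.5
```

Run:
```python
from h import *
wshot('pics/f.png')
c=pickle.load(open('wrist.pkl','rb'));s=c['s']
M=np.eye(4);M[:3,:3]=Ro.from_quat(s['eef_rot']).as_matrix();M[:3,3]=s['ee_pos'];W=np.linalg.inv(M@c['mount'])
# rectify the wrist image to z=.107 plane, 1 mm grid, and score discs: bright cap-top vs darker ring
x=np.arange(540,625);y=np.arange(205,285)
X,Y=np.meshgrid(x,y,indexing='ij');q=np.c_[X.ravel()/1e3,Y.ravel()/1e3,0*X.ravel()+.107]
q=(W[:3,:3]@q.T).T+W[:3,3];q=(c['intrinsics']@q.T).T;q=(q[:,:2]/q[:,2:]).astype(np.float32).reshape(*X.shape,2)
m=cv2.remap(cv2.cvtColor(c['color'],cv2.COLOR_RGB2GRAY),q,None,cv2.INTER_LINEAR)
v=(q[...,1]<222)
np.set_printoptions(linewidth=400)
for i in range(len(x)-1,-1,-3): print(x[i],' '.join('%3d'%m[i,j] if v[i,j] else '  .' for j in range(len(y)-1,-1,-3)))
print('y',y[::-3])
```

```text
[0.5757 0.2252 0.1497] [-3.9 -0.6 15. ]
624 112 112 113 114 109 112 111 116 112 127 131 133 130 131 130 116 105 117 136 212 138 136 135 127 112 109 114
621 113 111 113 113 113 116 115 111 121 132 126 126 103  55  45  48  50  45  48  72 122 135 140 143 128 114 139
618 112 113 118 113 114 114 111 114 101 104 104  70  41  43  47  46  46  46  46  46  46 110 143 139 112 116 160
615 111 113 113 113 115 113 101  85  49  84  59  63  68  74  73  70  71  58  50  45  48  46 113  99  62 130 149
612  91  92  97  98  99  96  95 104  82  67  69  60  64  66  64  66  91  68  74  75  48  46  49 136 122 140 159
609  93  93  90  90  90  93 102  86  68  45  67  62  69  75  73  68  72  68  93 103 120  52  48 104 137 136 146
606  92  90  91  91  92  95  84  63  50  85  81  68  94  97  95  72  66  86  75  69 100 127  58  69 125 128 215
603  92  96  95  90  93  83  56  56  61  60  59  73  96  94  95  81  64  61  64  66  66 103 121  50 115 108 205
600  89  93  92  91  90  61  60  62  66  66  57  66  77  76  76  63  56  63  68  67  71  81 127  80 212 215 227
597  91  93  88  90  83  61  72  75  79  64  57  56 
[... 1599 characters left out ...]
   .   .   .   .   .   .   .
552   .   .   .   .   .   .   .   .   .   .   .   .   .   .   .   .   .   .   .   .   .   .   .   .   .   .   .
549   .   .   .   .   .   .   .   .   .   .   .   .   .   .   .   .   .   .   .   .   .   .   .   .   .   .   .
546   .   .   .   .   .   .   .   .   .   .   .   .   .   .   .   .   .   .   .   .   .   .   .   .   .   .   .
543   .   .   .   .   .   .   .   .   .   .   .   .   .   .   .   .   .   .   .   .   .   .   .   .   .   .   .
540   .   .   .   .   .   .   .   .   .   .   .   .   .   .   .   .   .   .   .   .   .   .   .   .   .   .   .
y [284 281 278 275 272 269 266 263 260 257 254 251 248 245 242 239 236 233 230 227 224 221 218 215 212 209 206]
```

It slides down under 15 N. Keep pushing slowly.

Call:
drive_tool(series=[[[0,0,-0.1],0],[[0,0,-0.1],0],[[0,0,-0.1],0],[[0,0,-0.1],0],[[0,0,-0.1],0],[[0,0,-0.1],0],[[0,0,0],0],[[0,0,0],0],[[0,0,0],0],[[0,0,0],0]])

```text
time: 35.85
ee_pos: [0.5757, 0.2255, 0.1442]
eef_rot: [0.999, -0.05, 0.001, -0.001]
ft_force: [-3.9, 0.3, 18.7]
width: 0.0004
grip_force: 9.2
```

Call:
drive_tool(series=[[[0,0,-0.2],0],[[0,0,-0.1],0],[[0,0,-0.2],0],[[0,0,-0.1],0],[[0,0,-0.2],0],[[0,0,-0.1],0],[[0,0,-0.1],0],[[0,0,0],0],[[0,0,0],0],[[0,0,0],0]])

```text
time: 37.1
ee_pos: [0.5751, 0.2243, 0.1315]
eef_rot: [0.999, -0.05, 0.0, 0.0]
ft_force: [0.1, 0.4, 2.2]
width: 0.0002
grip_force: 1.1
```

Call:
drive_tool(series=[[[0,0,-0.2],0],[[0,0,-0.2],0],[[0,0,-0.2],0],[[0,0,-0.2],0],[[0,0,-0.2],0],[[0,0,-0.2],0],[[0,0,-0.2],0],[[0,0,-0.2],0],[[0,0,-0.1],0],[[0,0,0],0]])

```text
time: 38.35
ee_pos: [0.5753, 0.2245, 0.1154]
eef_rot: [0.999, -0.05, 0.0, -0.0]
ft_force: [-2.3, -0.9, 8.6]
width: 0.0005
grip_force: 4.3
```

Same end height as tube_b, 0.1154. As a check that nothing was lifted, I press the rest of the ring level, a few places in turn.

Call:
drive_tool(series=[[[0,0,1.0],0],[[0,0,1.0],0],[[1.1,0.5,0],0],[[1.2,0.6,0],0],[[0,0,-0.5],0],[[0,0,-0.5],0],[[0,0,-0.4],0],[[0,0,-0.3],0],[[0,0,-0.3],0],[[0,0,0],0]])

```text
time: 39.6
ee_pos: [0.5982, 0.2353, 0.1154]
eef_rot: [0.999, -0.05, 0.0, -0.0]
ft_force: [-1.7, -0.6, 5.3]
width: 0.0002
grip_force: 2.8
```

Call:
drive_tool(series=[[[0,0,1.0],0],[[0,0,1.0],0],[[-0.6,1.2,0],0],[[-0.6,1.2,0],0],[[0,0,-0.5],0],[[0,0,-0.5],0],[[0,0,-0.4],0],[[0,0,-0.3],0],[[0,0,-0.3],0],[[0,0,0],0]])

```text
time: 40.85
ee_pos: [0.5865, 0.259, 0.1154]
eef_rot: [0.999, -0.05, 0.0, 0.0]
ft_force: [-1.3, -2.3, 5.5]
width: 0.0007
grip_force: 3.0
```

Call:
drive_tool(series=[[[0,0,1.0],0],[[0,0,1.0],0],[[-1.1,-0.6,0],0],[[-1.1,-0.6,0],0],[[0,0,-0.5],0],[[0,0,-0.5],0],[[0,0,-0.4],0],[[0,0,-0.3],0],[[0,0,-0.3],0],[[0,0,0],0]])

```text
time: 42.1
ee_pos: [0.5647, 0.2478, 0.1154]
eef_rot: [0.999, -0.05, 0.001, -0.0]
ft_force: [-0.2, 0.5, 5.1]
width: 0.0003
grip_force: 2.6
```

All tops are level at the same height. Retreat, then check the packing and the bystanders by image code.

Call:
drive_tool(series=[[[0,0,1],0],[[0,0,4],0],[[0,0,5],0],[[0,-3,3],0],[[-0.5,-5,0],0],[[-0.5,-5,0],0],[[-0.5,-5,0],0],[[-0.5,-5,0],0],[[-0.5,-4,0],0],[[0,0,0],0]])

```text
time: 43.35
ee_pos: [0.5387, -0.0266, 0.2451]
eef_rot: [0.999, -0.053, 0.0, 0.001]
ft_force: [0.8, -0.1, 0.8]
width: 0.0002
grip_force: 0.0
```

Run:
```python
from h import *
from bench import vision
np.set_printoptions(suppress=True)
g=np.arange(-40,40.1,.25)*1e-3
for n in('top','scene'):
    c=vision.camera(n);old={'top':T,'scene':S}[n]
    X=np.array([[.580+a,.2435+b,.107] for a in g[::-1] for b in g[::-1]])
    q=(P(c)@np.c_[X,np.ones(len(X))].T).T;q=(q[:,:2]/q[:,2:]).astype(np.float32).reshape(len(g),len(g),2)
    m=cv2.cvtColor(cv2.remap(c['color'],q,None,cv2.INTER_CUBIC),cv2.COLOR_RGB2GRAY).astype(np.float32)
    t=np.full((81,81),0,np.float32);cv2.circle(t,(40,40),38,-1,-1);cv2.circle(t,(40,40),24,1,-1)
    w=(t!=0).astype(np.float32)
    sc=cv2.matchTemplate(m,t,cv2.TM_CCOEFF_NORMED,mask=w)
    o=[]
    for _ in range(9):
        _,v,_,l=cv2.minMaxLoc(sc);a=g[::-1][l[1]+40];b=g[::-1][l[0]+40]
        o.append((round(v,2),round((.58+a)*1e3,1),round((.2435+b)*1e3,1),round(np.hypot(a,b)*1e3,1),round(np.degrees(np.arctan2(b,a)))))
        cv2.circle(sc,l,56,-9,-1)
    print(n,*o,sep='\n ')
    d=cv2.absdiff(c['color'],old['color']).sum(2)
    for k,(x,y,ww,h) in (dict(plug=(285,125,50,48),bottle=(85,210,45,45),alarm=(265,228,62,42)) if n=='top' else dict(plug=(175,190,45,40),bottle=(350,210,45,60),alarm=(235,148,50,40))).items(): 
        A=cv2.cvtColor(old['color'],cv2.COLOR_RGB2GRAY)[y:y+h,x:x+ww].astype(np.float32);B=cv2.cvtColor(c['color'],cv2.COLOR_RGB2GRAY)[y:y+h,x:x+ww].astype(np.float32)
        print(k,cv2.phaseCorrelate(A,B))
```

```text
top
 (0.87, np.float64(559.8), np.float64(242.0), np.float64(20.3), -176)
 (0.87, np.float64(573.0), np.float64(225.0), np.float64(19.8), -111)
 (0.87, np.float64(602.2), np.float64(244.8), np.float64(22.3), 3)
 (0.87, np.float64(592.5), np.float64(227.8), np.float64(20.1), -52)
 (0.86, np.float64(588.5), np.float64(262.8), np.float64(21.0), 66)
 (0.86, np.float64(579.8), np.float64(244.2), np.float64(0.8), 108)
 (0.85, np.float64(567.5), np.float64(262.0), np.float64(22.3), 124)
 (0.57, np.float64(554.2), np.float64(225.2), np.float64(31.6), -145)
 (0.46, np.float64(603.5), np.float64(213.5), np.float64(38.1), -52)
plug ((0.33559655221761986, 0.26401646282127444), 0.46123897314071655)
bottle ((0.5766985881244366, 0.4638469792961999), 1.0042295432385102)
alarm ((-0.14463063982251612, 0.6048211824561243), 0.9582284117738405)
scene
 (0.89, np.float64(587.0), np.float64(261.0), np.float64(18.8), 68)
 (0.89, np.float64(600.8), np.float64(243.2), np.float64(20.8), -1)
 (0.89, np.float64(578.5), np.float64(242.5), np.float64(1.8), -146)
 (0.79, np.float64(591.2), np.float64(225.5), np.float64(21.2), -58)
 (0.67, np.float64(571.2), np.float64(223.0), np.float64(22.3), -113)
 (0.58, np.float64(567.5), np.float64(259.8), np.float64(20.5), 128)
 (0.47, np.float64(557.8), np.float64(226.8), np.float64(27.9), -143)
 (0.4, np.float64(553.8), np.float64(263.0), np.float64(32.7), 143)
 (0.4, np.float64(558.0), np.float64(240.8), np.float64(22.2), -173)
plug ((0.380791896468466, -0.00491003114831301), 0.8274561846256256)
bottle ((0.4521100468247887, 0.04615532390202759), 0.9701049589227747)
alarm ((-0.05327102946861473, 0.1425689204066245), 0.9727193012237548)
```

```bash
python3 -c "
from bench import r
print(r.close_job())"
```

```text
the job is handed in; nothing more can be done
None
```

All seven tubes, including both from the rack, are packed in the canister with tops level (one in the middle, six about 60° apart). The plug, gas alarm and bottle show no visible movement, and I handed the job in at about 43 s; no verdict was returned.

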